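# Close the mould clamp and lock it with its pin

### The arm

A 6-joint arm with a two-finger parallel gripper is mounted at the origin on a cart in front of the work surface, level with it; the furniture and walls round the work are solid. World frame = base frame: x ahead of the robot, y to its left, z up, the work surface at z = 0. Lengths are in m, angles in degrees, forces in N, time in s.
With the tool pointing down it reaches from about 0.375 to 0.9 m from the base axis. Payload 3.1 kg.
Tool frame: the origin (TCP) lies midway between the tips of the shut fingers; the grasp point (between the pads) lies 19 mm behind it; z points along the fingers, y is the line along which they close (so a half turn about z gives the same grasp; the last joint's range is limited). The gripper opens to 87 mm and grips with 3 to 60 N. Pads are 19 mm wide; open, the fingers measure 117 mm over their backs; the gripper's body (75 mm by 190 mm) begins 51 mm behind the grasp point.
Start: joints at [-80.988, 30.224, 82.088, -0, 67.689, -10.227], TCP at [0.206, -0.59, 0.223] pointing down, gripper open.
Joint ranges: [-176.69, 176.69], [-43.24, 126.21], [12.49, 139.97], [-82, 262], [0, 151.66], [-163.58, 163.58]. Speed limits (degrees/s): [159.86, 159.86, 180, 180, 180, 180].

### API

Orientations are given as a 3x3 rotation matrix whose columns are the frame's x, y, z axes.
In Python, from rig import read_state, capture, camera_info, hand_in gives the robot as it stands.
- The arm moves only by the tool drive_tool, never from a script. Its argument "motion" is a list of rows, each a list of 2 entries, a list of its own where there are three numbers: the shift along the tool's x, y, z in mm, then the turn, a rotation vector about the tool's x, y, z in rad. A call has 1 to 5 rows; each row shifts and turns the commanded pose from where the row before left it, along the tool's axes as they then stand; what a row does not reach is not made up. A row lasts 1/10 s, in which the tool goes at most 50 mm and 8.59 degrees, less where a joint would pass 70% of its speed; a pose out of reach is approached as far as the arm can. A call is refused whole if a number of a shift passes 50 or a number of a turn 0.15, either way. A call with a gripper value outside its range is refused whole. "gripper" is the opening, from 0 (shut) to 1 (fully open), set as the call begins (left out, the last holds). The fingers move at their own pace and stop on an object; the grip force is fixed at half the most. Time passes only in rows, so rows that do not move let the fingers close. It gives the time, the measured TCP pose, the force, the opening and the grip force at its end, in the units of the state.
- read_state(): the state, without advancing time (a new reading comes with each control period).
- capture(name): name is "side" or "top"; returns the picture (420x560x3 uint8, red, green, blue); there is no depth.
- camera_info(name): a dict with "fovy" (degrees; the focal length in pixels is half the picture's height over the tangent of half this angle, whatever the lens; pixels are square), "cx", "cy" (the principal point, pixels), "xyz" and "orientation" of the camera in the world. Camera axes: x right, y down, z forward; pixel columns grow to the right and rows downward; lengths in m; the calibration is good to about 2 mm. A picture is of the moment at which its call begins. camera_info takes no time and is no camera call.
- hand_in(): hands the job in; it is judged then, once.
The state is a dict: "time_s": time; "joint_positions": joint angles; "qvel": joint speeds; "tau": joint torques, N m; "position": TCP position; "tcp_rot": TCP orientation; "force": force on the tool from outside, world axes, zero at the start; "moment": the same for the moment, N m; "opening": opening from 0.0 (shut) to 1.0 (fully open); "grasp_force": force on a finger pad.
Only numpy, scipy, OpenCV 4.12 (cv2) and the standard library are available. Lean on these libraries where they do the work, as an engineer would, in place of code of your own. Each camera call takes 0.05 s, during which the arm holds its last target. There are 200 camera calls.

### The job

Close the clamp over the plaster mould: swing the raised steel bar fully down so that its end drops into the fork, then slide the slim pin sideways through the holes of fork and bar until its collar is up against the fork, and let go of it. Leave the stout pin, which does not fit, lying in the stand.

Things in the scene. Friction and masses are not known exactly. Their poses are not given: they have to be found in the camera images.
- mould_clamp: The fixed clamp: plywood base 290 x 120 x 18 mm, origin at the centre of its underside, axes as fork, x along the base to the hinge end. A plaster mould (75 x 101 mm, top 54 mm above the table) fills its bed. The fork stands at x = -85 mm, on a 44 x 66 mm foot plate (22 mm above the table); a low batten (28 mm high) before the mould starts at x = -24 mm
- fork (a point): Centre of the clamp's steel fork, on the axis of its two 13 mm holes, 70 mm above the table. Axes of the clamp: y along the holes (level), x level towards the bar's hinge, z up. Two upright cheeks, each 34 mm along x and 8 mm thick, gap 20 mm, outer faces 18 mm either side of this point, tops 15 mm above it. The pin may enter from either side; there is more room on the +y side
- bar_hinge (a point): Axis of the bar's hinge, 190 mm from fork along its +x and 70 mm above the table; same axes as fork. The bar turns about this y axis
- bar (a joint): Angle of the dark steel clamp bar, rad: 0 = fully down against its stop, level, hole in line with the fork's; raised it is positive (about 0.5 to 0.85 at the start). A stiff hinge: it stays where it is left; pushing it down takes about 1 to 2 N at its end, 2 to 4 N at 100 mm from the hinge
- bar_hole (a point): Centre of the 13 mm cross hole in the bar, 190 mm from the hinge; coincides with fork when the bar is down. Bar: 16 mm wide and 16 mm thick with its centre line through the hinge axis (top face 8 mm above the centre line), thickened to 30 mm from 173 to 207 mm from the hinge; ends 242 mm from the hinge
- bar_thumb (a point): Top of the flat thumb piece at the bar's free end (24 mm wide, 10 mm thick, 36 mm long), 226 mm from the hinge
- slim_pin_grip (a point): Centre of the wooden grip (14 mm diameter, 36 mm long) of the slim pin, the one that fits; then a steel collar 22 mm in diameter, 4 mm thick, then a 10 mm shaft, 58 mm long, its last 10 mm tapered. x axis along the pin to the tip: collar's face at 22 mm, tip at 80 mm. Lies level in either vee of the stand, 65 mm above the table, grip overhanging on the robot's side. 60 g
- slim_pin_mid (a point): Point on the slim pin's axis 40 mm along its +x from the grip's centre (18 mm beyond the collar's face): it lies at fork when the pin is home
- stout_pin_grip (a point): Centre of the wooden grip of the stout pin: same grip, collar 26 mm in diameter, shaft 16 mm in diameter and 42 mm long, too thick for the holes. It lies in the stand's other vee, 72 mm from the slim pin, about 69 mm above the table; x axis towards its tip
- pin_stand: Fixed wooden block 44 x 116 x 52 mm with two steel vees on top (up to 67 mm above the table) along its x, at y = 36 and -36 mm; origin in its underside, the block reaching from x = -30 to 14 mm; the pins point along its +x

How it is judged (in metres and radians):
On the way, in this order (a step that is already met when the one before it is completed fails the run):
1. the bar is fully down in the fork (value of joint bar below 0.03 rad), for 0.2 s.
2. the slim pin is through fork and bar, collar against the fork (value of joint bar below 0.03 rad and distance between slim_pin_mid and fork below 0.007 m and angle between the x axis of slim_pin_mid and the y axis of fork, either way round below 0.12 rad), for 0.2 s.
At the end, for the whole second after the job is handed in: The bar is down (joint under 0.03 rad), the slim pin lies through both cheeks and the bar, within 0.12 rad of the hole axis and with its mid point within 7 mm of the fork's centre (so its collar is within about 6 mm of the cheek), and the stout pin is within 30 mm of where it lay (all of step 2 and distance of stout_pin_grip from where it was at the start of the episode below 0.03 m); the robot touches nothing.
It fails at once if the stout pin is taken or knocked from its place (distance of stout_pin_grip from where it was at the start of the episode above 0.03 m).
It also fails if it takes over 61 s, if anything falls off the work surface, if the arm or the gripper's body presses on something with over 40 N, if the wrist force passes 120 N, or if a joint passes its speed limit or range.

## Working session

There is one attempt and no reset: what is moved stays moved. The work goes in short steps, Python scripts to look and compute and a tool call to move; the robot and the scene stay as the last step left them, time stands still between calls to the robot, and variables do not carry over. Pictures are saved under pics/ and viewed, at most 10 in all, crops included, and the job is handed in when it is done.

Besides the shell and the picture viewer there is one more tool, called after "Emit:" as a command line: name --argument value ..., lists and objects as JSON in quotes. drive_tool: Moves the arm, as the interface text tells. Its arguments: {"type":"object","properties":{"motion":{"type":"array","items":{"type":"array"}},"gripper":{"type":"number"}},"required":["motion"]}

```bash
mkdir -p pics
python3 - <<'E'
from rig import *
import cv2
for n in("side","top"):
    im=capture(n); cv2.imwrite(f"pics/{n}0.png",im[:,:,::-1]); print(n,camera_info(n))
print(read_state())
E
```

```text
side {'fovy': 42.11304827369066, 'cx': 276.9842512662253, 'cy': 206.75394339271793, 'xyz': array([ 0.52755784, -0.71748757,  0.58845439]), 'orientation': array([[ 0.99790259, -0.04645175,  0.04508495],
       [-0.06326054, -0.55206151,  0.83140014],
       [-0.01373032, -0.83250845, -0.55384217]])}
top {'fovy': 57.80611144396178, 'cx': 283.07241853243386, 'cy': 206.51911339143157, 'xyz': array([0.45942103, 0.00958633, 0.89763331]), 'orientation': array([[ 0.01880221, -0.99119974,  0.13103266],
       [-0.99979438, -0.01963491, -0.0050657 ],
       [ 0.00759393, -0.13091047, -0.99136511]])}
{'time_s': 0.1, 'joint_positions': array([-8.09877653e+01,  3.02737669e+01,  8.21496411e+01, -2.36032583e-03,
        6.76871153e+01, -1.02272592e+01]), 'qvel': array([-0.09844863, -0.09991078, -0.17732054,  0.04870319,  0.04083995,
       -0.03684985]), 'tau': array([-2.26035850e-04, -4.40987062e+01, -1.77149695e+01,  6.34814682e-02,
        5.33701340e-02, -4.77425817e-05]), 'position': array([ 0.20586127, -0.58943034,  0.22166479]), 'tcp_rot': array([[ 9.44144345e-01,  3.29532003e-01, -3.39808509e-04],
       [ 3.29532037e-01, -9.44142484e-01,  1.89921111e-03],
       [ 3.05023191e-04, -1.90510722e-03, -9.99998139e-01]]), 'force': array([ 1.38239238, -0.73848565,  0.8800242 ]), 'moment': array([ 0.01834399, -0.02642997,  0.00462061]), 'grasp_force': 0.0, 'opening': 1.0023839879381777}
```

View pics/side0.png

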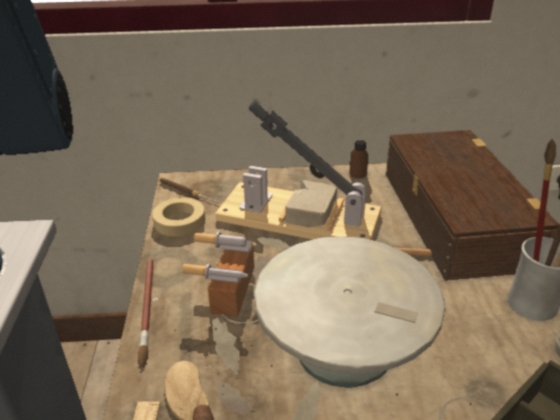

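View pics/top0.png

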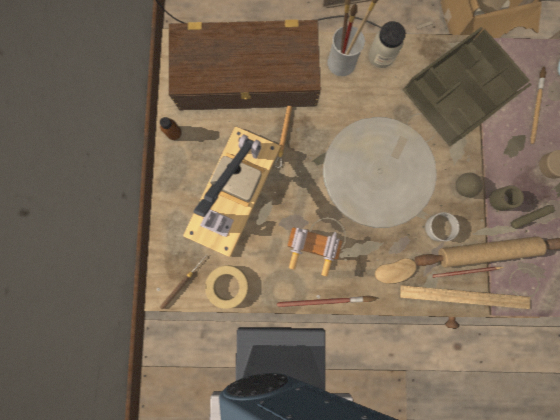

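The side view shows the raised bar (tip ~255,105; hinge ~355,190), fork ~256,190, and pins ~(225,240) and (213,271). The top view shows the base corners ~(237,127), (283,143), (233,255), (184,238), and pins ~(296,250) and (330,254). I'll zoom in.

Run:
```python
import cv2,numpy as np
t=cv2.imread("pics/top0.png")[120:285,175:350]; s=cv2.imread("pics/side0.png")[90:310,180:390]
t=cv2.resize(t,None,fx=4.4/1.1,fy=4.0,interpolation=cv2.INTER_CUBIC)
cv2.imwrite("pics/t1.png",t[:600])
cv2.imwrite("pics/s1.png",cv2.resize(s,None,fx=2.7,fy=2.7,interpolation=cv2.INTER_CUBIC)); print(t.shape)
```

```text
(660, 700, 3)
```

View pics/t1.png

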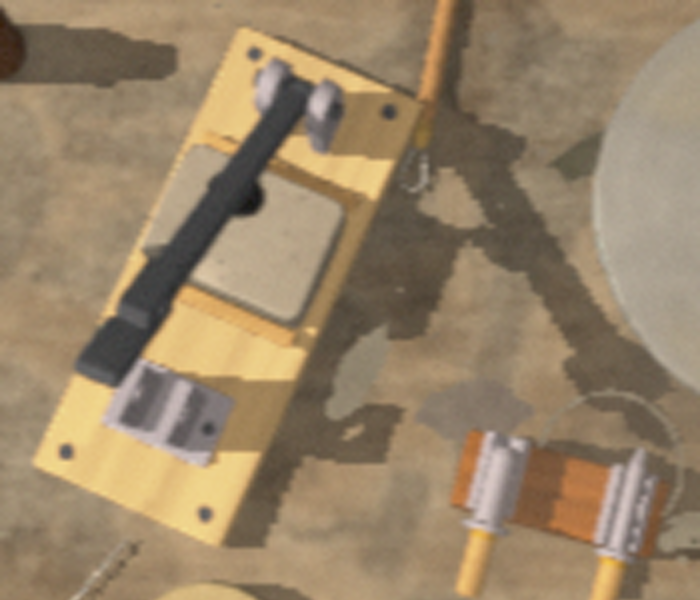

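View pics/s1.png

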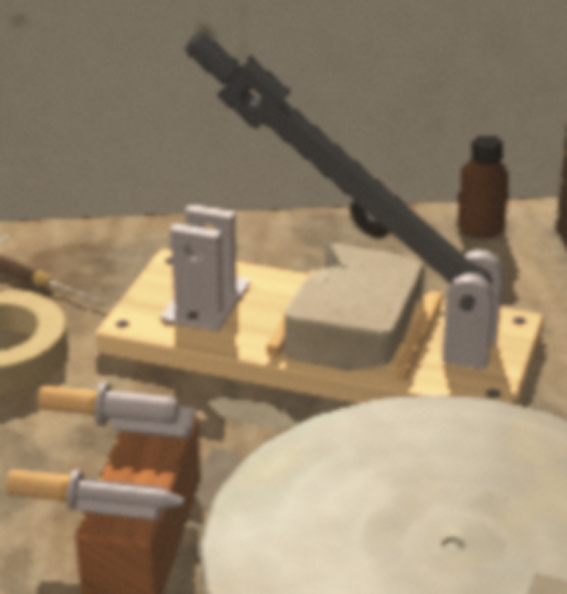

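The left pin (towards the clamp) is stout with a blunt end. The right one, nearest the side camera, has the tapered tip and is the slim pin. Next I cast rays from the base corners, fork hole, hinge end and slim pin points.

```bash
cat > h.py <<'E'
import numpy as np,cv2
from rig import *
def ray(n,p,z):
    c=camera_info(n); f=210/np.tan(np.radians(c["fovy"]/2))
    d=c["orientation"]@np.array([(p[0]-c["cx"])/f,(p[1]-c["cy"])/f,1]); o=c["xyz"]
    return o+d*(z-o[2])/d[2]
E
python3 - <<'E'
from h import *
np.set_printoptions(precision=4,suppress=True)
T=lambda u,v:(175+u/4-.4,120+v/4-.4)
S=lambda u,v:(180+u/2.7-.3,90+v/2.7-.3)
C=[ray("top",T(*p),.018) for p in((243,28),(422,103),(218,545),(35,463))]
print(np.array(C)); 
for a,b in((0,1),(1,2),(2,3),(3,0)): print(np.linalg.norm(C[a]-C[b]))
ctr=np.mean(C,0); x=C[0]+C[1]-C[2]-C[3]; yaw=np.arctan2(x[1],x[0]); print("yaw",np.degrees(yaw))
X=np.array([np.cos(yaw),np.sin(yaw),0]);Y=np.array([-X[1],X[0],0])
print("ctr",ctr,"fork",ctr-.085*X,"hinge",ctr+.105*X)
fh=ray("side",S(187,248),.07);hh=ray("side",S(467,300),.07)
print("side fork",fh+.018*Y,"hingehole",hh,np.linalg.norm(hh-fh),np.degrees(np.arctan2(*(hh-fh)[1::-1])))
# bar hole: side ray at clamp plane y=-8
c=camera_info("side");o=c["xyz"]
a=ray("side",S(247,96),0)-o; q=ctr-.008*Y; t=(q-o)@Y/(a@Y); P=o+a*t; r=P-(ctr+.105*X); print("barang",np.arctan2(r[2]-.07,-r@X),np.hypot(r[2]-.07,r@X))
for n,f,ps in(("top",T,((642,452),(625,555),(600,600))),("side",S,((185,500),(75,490),(8,483)))):
    for p in ps: print(n,ray(n,f(*p),.065))
# masks of wooden grips in top
im=cv2.cvtColor(cv2.imread("pics/top0.png"),cv2.COLOR_BGR2HSV)
m=cv2.inRange(im,(12,110,150),(28,255,255)); m[:, :283]=0;m[:,345:]=0;m[:245]=0;m[285:]=0
k,l,s,ce=cv2.connectedComponentsWithStats(m)
for i in range(1,k):
    if s[i,4]>20: print(s[i],ce[i],ray("top",ce[i],.066))
E
```

```text
[[0.7666 0.1231 0.018 ]
 [0.7226 0.0149 0.018 ]
 [0.4593 0.1266 0.018 ]
 [0.5041 0.2337 0.018 ]]
0.11677944497383516
0.28599499027116687
0.11609265248880732
0.2848326713481601
yaw -22.908783587173012
ctr [0.6131 0.1246 0.018 ] fork [0.5348 0.1577 0.018 ] hinge [0.7099 0.0837 0.018 ]
side fork [0.5305 0.1656 0.07  ] hingehole [0.7021 0.0684 0.07  ] 0.19596299963191127 -24.293032679364227
barang 0.5798826223145783 0.18240347582902314
top [ 0.5141 -0.1097  0.065 ]
top [ 0.458  -0.1005  0.065 ]
top [ 0.4337 -0.087   0.065 ]
side [ 0.5169 -0.1075  0.065 ]
side [ 0.4571 -0.0944  0.065 ]
side [ 0.42   -0.0855  0.065 ]
[312 245  13  10 100] [318.5  248.94] [ 0.4778 -0.0735  0.066 ]
[289 252  10  17 106] [293.1981 260.3019] [ 0.4523 -0.0188  0.066 ]
[321 259  10  17 107] [325.6262 267.0093] [ 0.4393 -0.0891  0.066 ]
```

Emit:
drive_tool --motion '[[[28, -25, 0], [0, 0, 0.149]], [[23, -30, 0], [0, 0, 0.149]], [[18, -33, 0], [0, 0, 0.149]], [[12, -36, 0], [0, 0, 0.149]], [[6, -37, 0], [0, 0, 0.149]]]' --gripper 0

```text
time_s: 0.6
position: [0.2895, -0.4194, 0.2222]
tcp_rot: [[0.915, -0.404, -0.0], [-0.404, -0.915, 0.001], [-0.001, -0.001, -1.0]]
force: [0.5, 0.5, 0.5]
opening: 0.632
grasp_force: 0.0
```

Emit:
drive_tool --motion '[[[5, -48, 0], [0, 0, 0]], [[5, -48, 0], [0, 0, 0]], [[5, -48, 0], [0, 0, 0]], [[5, -48, 0], [0, 0, 0]], [[5, -48, 0], [0, 0, 0]]]'

```text
time_s: 1.1
position: [0.408, -0.2091, 0.2224]
tcp_rot: [[0.917, -0.398, -0.0], [-0.398, -0.917, 0.0], [-0.0, -0.0, -1.0]]
force: [0.8, -0.4, 0.1]
opening: 0.173
grasp_force: 0.0
```

Emit:
drive_tool --motion '[[[5, -48, 0], [0, 0, 0]], [[5, -48, 0], [0, 0, 0]], [[5, -48, 0], [0, 0, 0]], [[0, -30, 0], [0, 0, 0]], [[0, 0, 0], [0, 0, 0]]]'

```text
time_s: 1.6
position: [0.4913, -0.0538, 0.2223]
tcp_rot: [[0.92, -0.393, -0.0], [-0.393, -0.92, 0.001], [-0.001, -0.001, -1.0]]
force: [-1.1, 0.7, 0.4]
opening: 0.008
grasp_force: 0.0
```

Emit:
drive_tool --motion '[[[7, -48, 0], [0, 0, 0]], [[7, -48, 0], [0, 0, 0]], [[7, -48, 0], [0, 0, 0]], [[7, -48, 0], [0, 0, 0]], [[2, -20, 0], [0, 0, 0]]]'

```text
time_s: 2.1
position: [0.6043, 0.1278, 0.2222]
tcp_rot: [[0.918, -0.396, 0.001], [-0.396, -0.918, 0.001], [0.001, -0.001, -1.0]]
force: [0.5, -0.4, -0.7]
opening: 0.005
grasp_force: 0.0
```

Emit:
drive_tool --motion '[[[0, 0, 20], [0, 0, 0]], [[0, 0, 20], [0, 0, 0]], [[0, 0, 0], [0, 0, 0]]]'

```text
time_s: 2.4
position: [0.5999, 0.1244, 0.1793]
tcp_rot: [[0.917, -0.398, -0.008], [-0.398, -0.917, -0.001], [-0.007, 0.004, -1.0]]
force: [-0.1, -0.4, 0.0]
opening: 0.003
grasp_force: 0.0
```

Run:
```python
from rig import *
import cv2,numpy as np
a=capture("side")[60:280,180:420,::-1];b=capture("top")[100:280,150:350,::-1]
cv2.imwrite("pics/p2.png",np.hstack([cv2.resize(a,(400,367)),cv2.resize(b,(400,367))]))
```

```text
(no output)
```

View pics/p2.png

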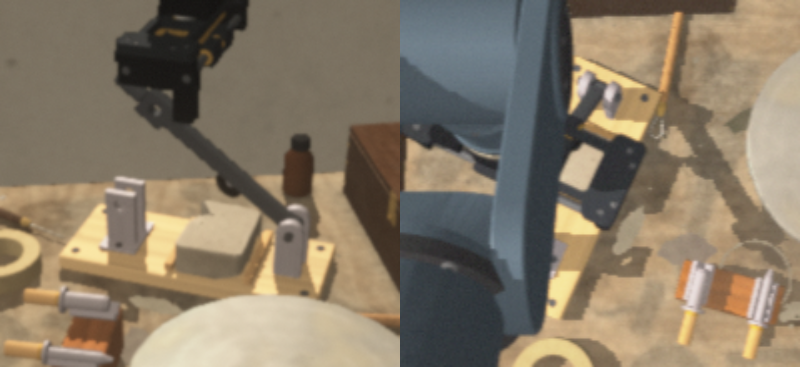

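The finger tip sits just above the bar about two-thirds along it, and the body is near but clear of the thumb. Pressing down.

Emit:
drive_tool --motion '[[[0, 0, 8], [0, 0, 0]], [[0, 0, 8], [0, 0, 0]], [[0, 0, 8], [0, 0, 0]]]'

```text
time_s: 2.8
position: [0.603, 0.1251, 0.1589]
tcp_rot: [[0.917, -0.398, 0.002], [-0.398, -0.917, 0.0], [0.002, -0.001, -1.0]]
force: [0.3, 0.4, 1.7]
opening: 0.005
grasp_force: 0.8
```

Emit:
drive_tool --motion '[[[0, 0, 10], [0, 0, 0]], [[0, 0, 10], [0, 0, 0]], [[0, 0, 10], [0, 0, 0]]]'

```text
time_s: 3.1
position: [0.6021, 0.1254, 0.1275]
tcp_rot: [[0.917, -0.398, -0.001], [-0.398, -0.917, 0.0], [-0.001, 0.0, -1.0]]
force: [-0.5, 0.4, 1.5]
opening: 0.002
grasp_force: 0.8
```

Emit:
drive_tool --motion '[[[0, 0, 10], [0, 0, 0]], [[0, 0, 10], [0, 0, 0]], [[0, 0, 10], [0, 0, 0]], [[0, 0, 8], [0, 0, 0]]]'

```text
time_s: 3.5
position: [0.6019, 0.1254, 0.0893]
tcp_rot: [[0.917, -0.398, -0.001], [-0.398, -0.917, 0.0], [-0.001, 0.001, -1.0]]
force: [-0.0, -0.3, 1.3]
opening: 0.005
grasp_force: 0.8
```

Emit:
drive_tool --motion '[[[0, 0, 5], [0, 0, 0]], [[0, 0, 4], [0, 0, 0]], [[0, 0, 0], [0, 0, 0]]]'

```text
time_s: 3.8
position: [0.6025, 0.1252, 0.081]
tcp_rot: [[0.917, -0.398, -0.0], [-0.398, -0.917, -0.0], [-0.0, 0.0, -1.0]]
force: [0.2, -0.0, 0.9]
opening: 0.011
grasp_force: 0.0
```

Emit:
drive_tool --motion '[[[0, 0, 2], [0, 0, 0]], [[0, 0, 2], [0, 0, 0]], [[0, 0, 0], [0, 0, 0]]]'

```text
time_s: 4.1
position: [0.603, 0.1253, 0.0784]
tcp_rot: [[0.917, -0.398, 0.001], [-0.398, -0.917, -0.0], [0.001, -0.001, -1.0]]
force: [-1.2, 0.1, 4.8]
opening: 0.007
grasp_force: 2.0
```

Run:
```python
from rig import *
import cv2,numpy as np
print(read_state()["force"])
a=capture("side")[60:280,180:420,::-1]
cv2.imwrite("pics/p3.png",cv2.resize(a,(640,587)))
```

```text
[-1.2287369   0.10859773  4.84231059]
```

View pics/p3.png

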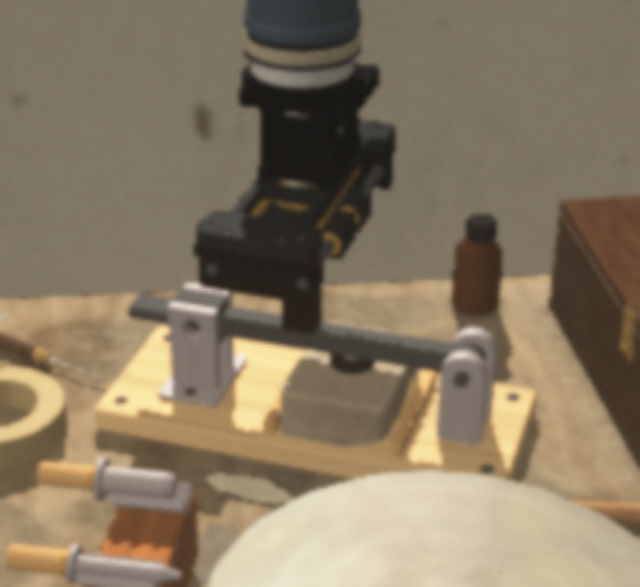

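The bar now lies level in the fork, and the force has risen to 4.8 N. I'll press slightly more, hold, then rise.

Emit:
drive_tool --motion '[[[0, 0, 2], [0, 0, 0]], [[0, 0, 0], [0, 0, 0]], [[0, 0, 0], [0, 0, 0]], [[0, 0, 0], [0, 0, 0]]]'

```text
time_s: 4.55
position: [0.6031, 0.1253, 0.0783]
tcp_rot: [[0.918, -0.398, 0.002], [-0.398, -0.918, -0.0], [0.002, -0.001, -1.0]]
force: [-4.2, -0.1, 15.1]
opening: 0.003
grasp_force: 7.6
```

Emit:
drive_tool --motion '[[[0, 0, -20], [0, 0, 0]], [[0, 0, -40], [0, 0, 0]], [[0, 40, -30], [0, 0, 0]], [[0, 48, 0], [0, 0, 0]], [[0, 48, 0], [0, 0, 0]]]' --gripper 0.5

```text
time_s: 5.05
position: [0.5489, -0.0005, 0.1669]
tcp_rot: [[0.918, -0.396, 0.004], [-0.396, -0.918, -0.001], [0.004, -0.001, -1.0]]
force: [-0.2, -0.4, 0.2]
opening: 0.373
grasp_force: 0.0
```

Emit:
drive_tool --motion '[[[-20, 42, 0], [0, 0, 0]], [[-20, 42, 0], [0, 0, -0.08]], [[-20, 42, 0], [0, 0, -0.08]], [[0, 0, 10], [0, 0, 0]], [[0, 0, 10], [0, 0, 0]]]'

```text
time_s: 5.55
position: [0.446, -0.0949, 0.1455]
tcp_rot: [[0.968, -0.25, 0.002], [-0.25, -0.968, -0.001], [0.002, 0.0, -1.0]]
force: [0.7, 0.1, -0.1]
opening: 0.501
grasp_force: 0.0
```

Run:
```python
from rig import *
import cv2,numpy as np
s=capture("side");t=capture("top")
cv2.imwrite("pics/side4.png",s[:,:,::-1]);cv2.imwrite("pics/top4.png",t[:,:,::-1])
a=s[150:300,170:370,::-1];b=t[120:270,170:370,::-1]
cv2.imwrite("pics/p4.png",np.vstack([cv2.resize(a[:75+25],None,fx=4,fy=3,interpolation=2),cv2.resize(b,None,fx=2,fy=2)[:0].reshape(0,800,3) if 0 else np.zeros((0,800,3),np.uint8)]))
cv2.imwrite("pics/p4.png",np.hstack([cv2.resize(s[160:310,180:280,::-1],None,fx=4,fy=4,interpolation=2),cv2.resize(t[130:280,180:280,::-1],None,fx=4,fy=4,interpolation=2)]))
```

```text
(no output)
```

View pics/p4.png

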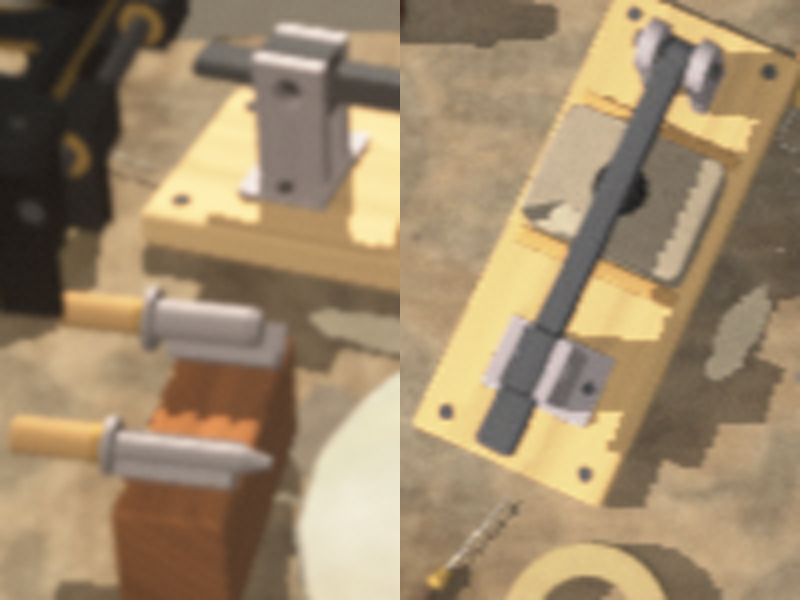

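Side crop: fork hole at (289,88), pin collar face at (118,445), tip at (270,463). Top crop: bar centreline from (677,70) to (557,325), foot plate roughly centred at (548,372), bar down.

Run:
```python
from h import *
np.set_printoptions(precision=4,suppress=True)
S=lambda u,v:(180+u/4-.4,160+v/4-.4)
T=lambda u,v:(180+(u-400)/4-.4,130+v/4-.4)
a,b=ray("top",T(677,70),.078),ray("top",T(557,325),.078); d=a-b; yaw=np.arctan2(d[1],d[0]); print("bar",a,b,np.degrees(yaw))
print("foot",ray("top",T(548.5,372),.022),"bolts", [ray("top",T(*p),.018) for p in((446,411),(585,474),(634,13),(769,71))])
X=np.array([np.cos(yaw),np.sin(yaw),0]);Y=np.array([-X[1],X[0],0])
print("fork side",ray("side",S(289,88),.07)+.018*Y)
print("pin",[ray("side",S(*p),.065) for p in((10,433),(118,445),(270,463))])
# thumb end: 242 from hinge
e=ray("top",T(497,447),.075); print("fork from thumb end",e+.052*X)
```

```text
bar [0.6992 0.0838 0.078 ] [0.5555 0.1444 0.078 ] -22.882673761263792
foot [0.5347 0.1574 0.022 ] bolts [array([0.5114, 0.2162, 0.018 ]), array([0.4768, 0.1347, 0.018 ]), array([0.7513, 0.116 , 0.018 ]), array([0.7172, 0.0345, 0.018 ])]
fork side [0.5358 0.1649 0.07  ]
pin [array([ 0.419 , -0.0837,  0.065 ]), array([ 0.4595, -0.0938,  0.065 ]), array([ 0.5153, -0.1084,  0.065 ])]
fork from thumb end [0.5371 0.1542 0.075 ]
```

Emit:
drive_tool --motion '[[[-9, -4, 20], [0, 0, 0]], [[0, 0, 30], [0, 0, 0]], [[0, 0, 25], [0, 0, 0]], [[0, 0, 15], [0, 0, 0]], [[0, 0, 9], [0, 0, 0]]]'

```text
time_s: 6.15
position: [0.4387, -0.0865, 0.045]
tcp_rot: [[0.97, -0.244, -0.001], [-0.244, -0.97, 0.001], [-0.001, -0.0, -1.0]]
force: [-0.1, 0.9, 0.9]
opening: 0.505
grasp_force: 0.0
```

Emit:
drive_tool --motion '[[[0, 0, 0], [0, 0, 0]], [[0, 0, 0], [0, 0, 0]]]'

```text
time_s: 6.35
position: [0.4387, -0.0874, 0.0467]
tcp_rot: [[0.969, -0.246, 0.001], [-0.246, -0.969, -0.0], [0.001, 0.0, -1.0]]
force: [0.5, 0.1, 1.0]
opening: 0.499
grasp_force: 0.0
```

Emit:
drive_tool --motion '[[[0, 1, 0], [0, 0, 0]], [[0, 0, 0], [0, 0, 0]], [[0, 0, 0], [0, 0, 0]], [[0, 0, 0], [0, 0, 0]], [[0, 0, 0], [0, 0, 0]]]' --gripper 0

```text
time_s: 6.85
position: [0.4378, -0.0891, 0.0468]
tcp_rot: [[0.969, -0.247, 0.0], [-0.247, -0.969, -0.001], [0.0, 0.0, -1.0]]
force: [-2.4, -1.4, 2.6]
opening: 0.152
grasp_force: 29.8
```

Emit:
drive_tool --motion '[[[0, 0, 0], [0, 0, 0]], [[0, 0, 0], [0, 0, 0]], [[0, 0, 0], [0, 0, 0]]]'

```text
time_s: 7.15
position: [0.4378, -0.0891, 0.0467]
tcp_rot: [[0.969, -0.247, 0.0], [-0.247, -0.969, -0.0], [0.0, 0.0, -1.0]]
force: [-2.1, -3.7, 5.1]
opening: 0.149
grasp_force: 29.8
```

Emit:
drive_tool --motion '[[[0, 0, -5], [0, 0, 0]], [[0, 0, -15], [0, 0, 0]], [[0, 0, -30], [0, 0, 0]], [[0, 0, -30], [0, 0, 0]], [[0, 0, 0], [0, 0, 0]]]'

```text
time_s: 7.65
position: [0.4399, -0.0892, 0.1294]
tcp_rot: [[0.969, -0.246, 0.006], [-0.246, -0.969, -0.003], [0.007, 0.001, -1.0]]
force: [0.3, 0.3, -0.5]
opening: 0.15
grasp_force: 29.8
```

Run:
```python
from rig import *
import cv2,numpy as np
st=read_state();print(st["position"],st["force"])
s=capture("side");cv2.imwrite("pics/side5.png",s[:,:,::-1])
cv2.imwrite("pics/p5.png",cv2.resize(s[160:310,150:300,::-1],None,fx=4,fy=4,interpolation=2))
```

```text
[ 0.43986062 -0.08920947  0.12939808] [ 0.27812683  0.33428568 -0.514061  ]
```

View pics/p5.png

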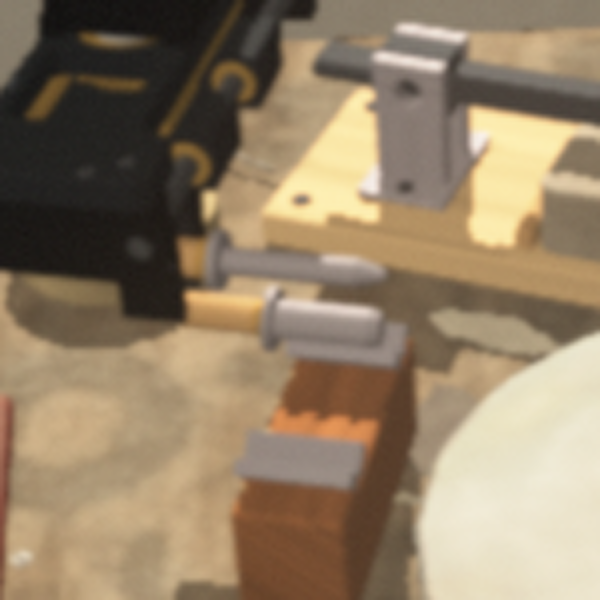

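The slim pin is held about level: collar at (222,260), tip at (385,273) in the crop. The stout pin is untouched. I'll check the pitch by projecting the expected points.

```bash
cat >> h.py <<'E'
def proj(n,P):
    c=camera_info(n); f=210/np.tan(np.radians(c["fovy"]/2)); q=c["orientation"].T@(np.array(P)-c["xyz"])
    return np.array([c["cx"]+f*q[0]/q[2],c["cy"]+f*q[1]/q[2]])
E
python3 - <<'E'
from h import *
P=np.array([.4399,-.0892,.1294+.0183]); R=np.array([.969,-.246,0])
for pitch in(0,.05,.1):
  d=R*np.cos(pitch)+np.array([0,0,np.sin(pitch)])
  for s in(.018,.08): print(pitch,s,(proj("side",P+s*d)+.4-[150,160])*4)
E
```

```text
0 0.018 [212.30630475 262.67617314]
0 0.08 [385.65008851 280.04537   ]
0.05 0.018 [212.01360731 260.56597791]
0.05 0.08 [384.8387216  270.57130967]
0.1 0.018 [211.59696974 258.44590123]
0.1 0.08 [383.45487701 261.00896946]
```

Emit:
drive_tool --motion '[[[1, -14, 0], [0, 0, -0.143]], [[3, -14, 0], [0, 0, -0.143]], [[5, -13, 0], [0, 0, -0.143]], [[7, -12, 0], [0, 0, -0.143]], [[9, -11, 0], [0, 0, -0.143]]]'

```text
time_s: 8.2
position: [0.4599, -0.0213, 0.1251]
tcp_rot: [[0.891, 0.454, -0.003], [0.454, -0.891, 0.001], [-0.002, -0.003, -1.0]]
force: [0.5, 0.8, -0.2]
opening: 0.147
grasp_force: 29.8
```

Emit:
drive_tool --motion '[[[10, -10, 0], [0, 0, -0.143]], [[12, -8, 0], [0, 0, -0.143]], [[13, -6, 0], [0, 0, -0.143]], [[14, -4, 0], [0, 0, -0.143]], [[14, -3, 0], [0, 0, -0.143]]]'

```text
time_s: 8.7
position: [0.4853, 0.0457, 0.125]
tcp_rot: [[0.375, 0.927, -0.003], [0.927, -0.375, 0.001], [-0.0, -0.003, -1.0]]
force: [-0.1, 0.6, -0.3]
opening: 0.147
grasp_force: 29.8
```

Emit:
drive_tool --motion '[[[0, 0, 0], [0, -0.03, 0]], [[0, 0, 0], [0, 0, 0]], [[0, 0, 0], [0, 0, 0]]]'

```text
time_s: 9.0
position: [0.4854, 0.0452, 0.1255]
tcp_rot: [[0.38, 0.925, -0.014], [0.925, -0.38, -0.027], [-0.03, -0.002, -1.0]]
force: [-0.5, -0.5, -0.3]
opening: 0.15
grasp_force: 29.8
```

Emit:
drive_tool --motion '[[[0, 2, 30], [0, 0, 0]], [[0, 0, 30], [0, 0, 0]], [[0, 0, 14], [0, 0, 0]], [[0, 0, 0], [0, 0, 0]], [[0, 0, 0], [0, 0, 0]]]'

```text
time_s: 9.5
position: [0.487, 0.0417, 0.0524]
tcp_rot: [[0.381, 0.925, -0.012], [0.924, -0.381, -0.027], [-0.03, -0.001, -1.0]]
force: [0.5, -1.0, -1.0]
opening: 0.15
grasp_force: 29.8
```

Run:
```python
from rig import *
import cv2,numpy as np
st=read_state();print(st["position"],st["tcp_rot"])
s=capture("side");t=capture("top");cv2.imwrite("pics/side6.png",s[:,:,::-1])
cv2.imwrite("pics/p6.png",np.hstack([cv2.resize(x,None,fx=4,fy=4,interpolation=2) for x in(s[140:280,200:300,::-1],t[130:270,180:280,::-1])]))
```

```text
[0.48699121 0.04166003 0.05238535] [[ 3.80771778e-01  9.24587021e-01 -1.23163700e-02]
 [ 9.24182197e-01 -3.80969710e-01 -2.73742103e-02]
 [-3.00020034e-02 -9.59243184e-04 -9.99549378e-01]]
```

View pics/p6.png

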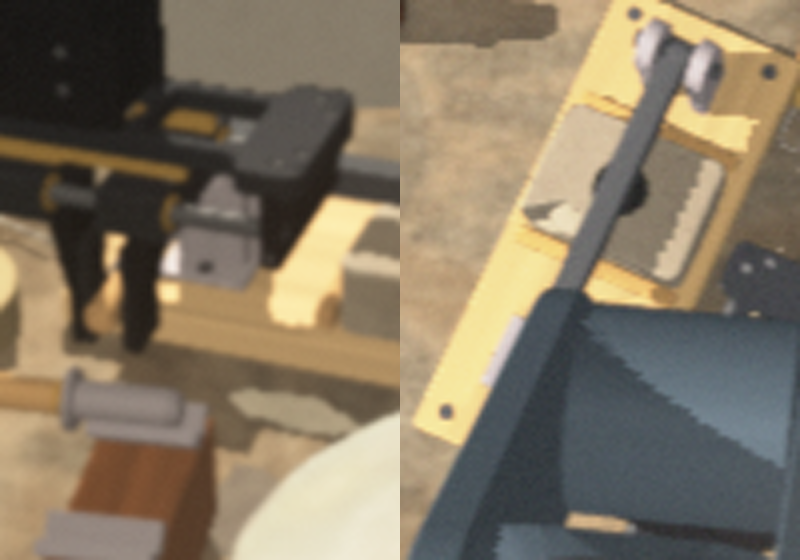

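The gripper hides the hole in both views, so I advance by feel.

Emit:
drive_tool --motion '[[[10, -1, 0.4], [0, 0, 0]], [[10, 0, -0.3], [0, 0, 0]], [[0, 0, 0], [0, 0, 0]], [[0, 0, 0], [0, 0, 0]]]'

```text
time_s: 10.0
position: [0.4942, 0.0615, 0.0522]
tcp_rot: [[0.379, 0.925, -0.011], [0.925, -0.379, -0.028], [-0.03, 0.001, -1.0]]
force: [0.2, -0.6, -1.2]
opening: 0.144
grasp_force: 29.8
```

Emit:
drive_tool --motion '[[[4, 0, -0.1], [0, 0, 0]], [[4, 0, -0.1], [0, 0, 0]], [[3, 0, -0.1], [0, 0, 0]], [[0, 0, 0], [0, 0, 0]]]'

```text
time_s: 10.4
position: [0.4983, 0.0713, 0.0518]
tcp_rot: [[0.38, 0.925, -0.011], [0.925, -0.38, -0.028], [-0.03, 0.0, -1.0]]
force: [-0.9, 0.3, -0.8]
opening: 0.148
grasp_force: 29.8
```

Emit:
drive_tool --motion '[[[3, 0, -0.1], [0, 0, 0]], [[3, 0, -0.1], [0, 0, 0]], [[0, 0, 0], [0, 0, 0]]]'

```text
time_s: 10.7
position: [0.5006, 0.0768, 0.0519]
tcp_rot: [[0.38, 0.925, -0.011], [0.925, -0.38, -0.028], [-0.03, 0.0, -1.0]]
force: [0.1, 0.3, -1.5]
opening: 0.148
grasp_force: 29.8
```

Emit:
drive_tool --motion '[[[3, 0, -0.1], [0, 0, 0]], [[3, 0, -0.1], [0, 0, 0]], [[0, 0, 0], [0, 0, 0]]]'

```text
time_s: 11.0
position: [0.5029, 0.0825, 0.0519]
tcp_rot: [[0.38, 0.925, -0.011], [0.925, -0.38, -0.028], [-0.03, 0.0, -1.0]]
force: [0.0, -0.3, -0.6]
opening: 0.145
grasp_force: 29.8
```

Emit:
drive_tool --motion '[[[4, 0, -0.1], [0, 0, 0]], [[4, 0, -0.1], [0, 0, 0]], [[0, 0, 0], [0, 0, 0]]]'

```text
time_s: 11.3
position: [0.5061, 0.09, 0.0519]
tcp_rot: [[0.38, 0.925, -0.011], [0.925, -0.38, -0.028], [-0.03, 0.001, -1.0]]
force: [-0.1, -0.2, -0.5]
opening: 0.153
grasp_force: 29.8
```

Emit:
drive_tool --motion '[[[4, 0, -0.1], [0, 0, 0]], [[4, 0, -0.1], [0, 0, 0]], [[0, 0, 0], [0, 0, 0]]]'

```text
time_s: 11.6
position: [0.5091, 0.0974, 0.0518]
tcp_rot: [[0.38, 0.925, -0.011], [0.925, -0.38, -0.028], [-0.03, 0.0, -1.0]]
force: [0.5, 0.0, -1.4]
opening: 0.154
grasp_force: 29.8
```

Emit:
drive_tool --motion '[[[5, 0, -0.15], [0, 0, 0]], [[5, 0, -0.15], [0, 0, 0]], [[0, 0, 0], [0, 0, 0]]]'

```text
time_s: 11.9
position: [0.513, 0.1068, 0.0519]
tcp_rot: [[0.379, 0.925, -0.011], [0.925, -0.38, -0.028], [-0.03, 0.001, -1.0]]
force: [1.1, 0.0, -0.5]
opening: 0.148
grasp_force: 29.8
```

Emit:
drive_tool --motion '[[[5, 0, -0.15], [0, 0, 0]], [[4, 0, -0.1], [0, 0, 0]], [[0, 0, 0], [0, 0, 0]]]'

```text
time_s: 12.2
position: [0.5163, 0.115, 0.0518]
tcp_rot: [[0.38, 0.925, -0.011], [0.925, -0.38, -0.028], [-0.03, 0.001, -1.0]]
force: [0.4, 0.4, -0.6]
opening: 0.147
grasp_force: 29.8
```

Emit:
drive_tool --motion '[[[3, 0, -0.1], [0, 0, 0]], [[2, 0, 0], [0, 0, 0]], [[0, 0, 0], [0, 0, 0]]]'

```text
time_s: 12.5
position: [0.5181, 0.1193, 0.0518]
tcp_rot: [[0.38, 0.925, -0.011], [0.925, -0.38, -0.028], [-0.03, 0.0, -1.0]]
force: [-0.8, 0.9, -1.0]
opening: 0.15
grasp_force: 29.8
```

Emit:
drive_tool --motion '[[[1, 0, 0], [0, 0, 0]], [[1, 0, 0], [0, 0, 0]], [[0, 0, 0], [0, 0, 0]]]'

```text
time_s: 12.8
position: [0.5182, 0.12, 0.0516]
tcp_rot: [[0.379, 0.925, -0.013], [0.925, -0.379, -0.029], [-0.032, -0.001, -0.999]]
force: [-1.0, -5.1, -0.3]
opening: 0.148
grasp_force: 29.8
```

Contact: the collar is against the fork at the expected distance. I'll nudge, hold and release.

Emit:
drive_tool --motion '[[[1, 0, 0], [0, 0, 0]], [[0, 0, 0], [0, 0, 0]], [[0, 0, 0], [0, 0, 0]]]'

```text
time_s: 13.1
position: [0.5182, 0.12, 0.0516]
tcp_rot: [[0.379, 0.925, -0.014], [0.925, -0.379, -0.031], [-0.033, -0.001, -0.999]]
force: [-0.8, -8.3, 0.9]
opening: 0.15
grasp_force: 29.8
```

Emit:
drive_tool --motion '[[[-1, 0, 0], [0, 0, 0]], [[0, 0, 0], [0, 0, 0]], [[0, 0, 0], [0, 0, 0]], [[0, 0, 0], [0, 0, 0]], [[0, 0, 0], [0, 0, 0]]]' --gripper 0.4

```text
time_s: 13.6
position: [0.5187, 0.1213, 0.0517]
tcp_rot: [[0.38, 0.925, -0.011], [0.925, -0.38, -0.028], [-0.03, 0.0, -1.0]]
force: [-0.4, 0.1, 0.7]
opening: 0.388
grasp_force: 0.0
```

Emit:
drive_tool --motion '[[[0, 0, -10], [0, 0, 0]], [[0, 0, -25], [0, 0, 0]], [[0, 0, -40], [0, 0, 0]], [[0, 0, -40], [0, 0, 0]], [[-40, 0, -10], [0, 0, 0]]]'

```text
time_s: 14.1
position: [0.51, 0.0898, 0.183]
tcp_rot: [[0.376, 0.927, 0.002], [0.926, -0.376, -0.027], [-0.024, 0.012, -1.0]]
force: [0.2, -0.9, -0.2]
opening: 0.399
grasp_force: 0.0
```

Emit:
drive_tool --motion '[[[-45, 0, 0], [0, 0, 0]], [[-45, 0, 0], [0, 0, 0]], [[-45, 0, 0], [0, 0, 0]], [[-45, 0, 0], [0, 0, 0]], [[0, 0, 0], [0, 0, 0]]]'

```text
time_s: 14.6
position: [0.4353, -0.083, 0.1842]
tcp_rot: [[0.386, 0.922, -0.011], [0.922, -0.386, -0.029], [-0.031, 0.001, -1.0]]
force: [0.8, -0.0, 0.0]
opening: 0.398
grasp_force: 0.0
```

Run:
```python
from rig import *
import cv2,numpy as np
st=read_state();print(st["position"],st["force"])
s=capture("side");t=capture("top")
cv2.imwrite("pics/p7.png",np.hstack([cv2.resize(x,None,fx=4,fy=4,interpolation=2) for x in(s[150:290,190:290,::-1],t[130:270,200:300,::-1])]))
```

```text
[ 0.43527596 -0.08298325  0.18415002] [ 0.82730226 -0.02344929  0.01114579]
```

View pics/p7.png

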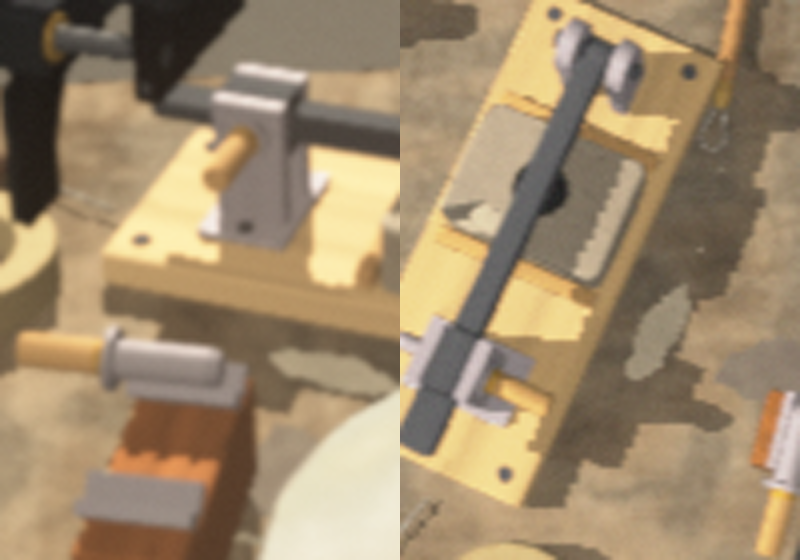

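The slim pin runs through the fork with its collar at the cheek (side crop, about 245,135) and its tip showing on the far side. The bar is down and the stout pin is in place.

```bash
python3 -c "
from rig import *
print(hand_in())"
```

```text
the job is handed in; nothing more can be done
None
```

The job is handed in: the bar is down in the fork, the slim pin is through with its collar against the cheek and released, and the stout pin still lies in the stand (robot clock 14.6 s); no verdict was returned.

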